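Hold the bleed valve open at its mark

ROBOT

A 6-joint arm with a two-finger parallel gripper is mounted at the origin on a cart in front of the work surface, level with it; the furniture and walls round the work are solid. World frame = base frame: x ahead of the robot, y to its left, z up, the work surface at z = 0. Lengths are in m, angles in rad, forces in N, time in s.
With the tool pointing down it reaches from about 0.325 to 0.85 m from the base axis. Payload 4.4 kg.
Tool frame: the origin (TCP) lies midway between the tips of the shut fingers; the grasp point (between the pads) lies manip.tcp_to_grasp behind it (manip.tcp_to_grasp is the distance from the TCP to the grasp point, in m); z points along the fingers, y is the direction in which the jaws open and shut (so a half turn about z gives the same grasp; the last joint's range is limited). The gripper opens to 94 mm and grips with 3 to 60 N. Pads are 16 mm wide; open, the fingers measure 119 mm over their backs; the gripper's body (75 mm by 177 mm) begins 78 mm behind the grasp point.
Start: joints at [-1.472, 0.207, 1.542, -0, 1.393, -0.15], TCP at [0.142, -0.557, 0.205] pointing down, gripper open.
Joint ranges: [-2.73, 2.73], [-0.86, 2.22], [0.23, 2.46], [-1.11, 4.25], [0.08, 2.63], [-2.82, 2.82]. Speed limits (rad/s): [2.79, 2.79, 3.14, 3.14, 3.14, 3.14].

INTERFACE

Orientations are given as [roll, pitch, yaw] about the fixed x, y, z axes, in that order (R = Rz(yaw) Ry(pitch) Rx(roll)).
In Python, from bench import manip, claw, optics, job_done gives the robot as it stands. Calls block until the motion is done:
- manip.goto(position, orientation): joint-space move of the TCP to a pose.
- manip.move_straight(position, rot=None, feed=0.15, guard=None): straight line of the TCP; rot=None keeps the orientation; feed is the mean speed in m/s. With guard (N) it stops when the force on the tool has changed by that much, and returns True; else False.
- manip.set_joints(angles): joint-space move.
- claw.gripper_to(opening, effort=None): finger opening in m; effort is the grip in N (None keeps the last); returns when the fingers have stopped.
- manip.wait(seconds).
- manip.solve_ik(position, orientation): joint angles nearest the present ones, or None.
- optics.snapshot(name): name is "scene" or "top"; returns a dict with "img" (384x512x3 uint8, red, green, blue), "z_map" (384x512 float32, m along the optical axis (not along the pixel's ray), 0 where there is no reading), "intrinsics" (3x3 intrinsics, pixels), "distortion" ([k1, k2, p1, p2, k3] as OpenCV has them; the pictures are not rectified), "xyz" and "orientation" of the camera in the world. Camera axes: x right, y down, z forward; pixel columns grow to the right and rows downward; lengths in m; the calibration is good to about 2 mm. A picture is of the moment at which its call begins.
A pose or a line that the arm cannot do raises manip.Unreachable and nothing moves.
- job_done(): hands the job in, once; it reports no verdict.
Readings, each from a call of its own:
- manip.current_t(): time.
- manip.current_q(): joint angles.
- manip.current_joint_velocities(): joint speeds.
- manip.current_tau(): joint torques, N m.
- manip.current_tool_pos(): TCP position.
- manip.current_tool_rot(): TCP orientation.
- manip.current_contact_force(): force on the tool from outside, world axes, zero at the start.
- manip.current_wrist_torque(): the same for the moment, N m.
- manip.current_grip_width(): finger opening in m.
Only numpy, scipy, OpenCV 4.12 (cv2) and the standard library are available. Lean on these libraries where they do the work, as an engineer would, in place of code of your own. Each camera call takes 0.05 s, during which the arm holds its last target.

TASK

Bleed the shed's air line: swing the deep cover of the grey valve box wide open by its bar handle, about square to the box or further, then draw the sprung black pull handle out until its pointer lines up with the upright tab on the scale. The pull springs shut when let go, so finish while still gripping it, steady, with the pointer at the tab. Do not shift the tab, and leave the other things on the bench where they lie.

Things in the scene. Friction and masses are not known exactly. Their poses are not given: they have to be found in the camera images.
- valve_box: Grey steel valve box fixed on an upright pipe stand. Origin: foot of the pipe, on the bench; x points from the box's front to its back (away from the robot), y left, z up. Box 60 x 130 x 100 mm, from 160 to 260 mm above the bench, front face at x = -30 mm. Trimmer shafts pass below 150 mm; a trimmer's loop handle, 280 mm high, stands to its right near world y = 0.
- cover (a joint): Opening angle of the box's cover, rad: 0 shut (may start ajar, up to 0.15), 2.0 at most. A hollow sheet pan 82 deep (x) x 136 wide x 100 mm high, closed above and below too, that encloses the pull when shut. Its right edge swings out toward the robot, then to the left: clockwise from above. It stays where it is left (friction about 0.1 Nm).
- cover_hinge (a point): A point on the cover's vertical hinge axis, at the left front edge of the box, 160 mm above the bench: x = -31, y = +68 mm in the valve_box frame. Its axes turn with the cover; when shut they are parallel to the valve_box's.
- cover_handle (a point): Grip point on the cover's handle, a vertical round steel bar about 10 mm thick, 70 mm long, 35 mm clear in front of the cover near its right edge. On the bar's centre line, 235 mm above the bench, about 12 mm below the bar's top; the cover's top is at 260 mm. In the cover's own axes 117 mm in front of and 120 mm right of the hinge. Pinch it from above.
- pull (a joint): How far the sprung pull is drawn out of the box, m: 0 at rest, 0.055 at its stop. It slides straight out of the front face (along -x of valve_box). A spring draws it back: 6 N at rest, 1.5 N more per 10 mm (12 N at 40 mm); let go, it springs shut.
- pull_grip (a point): Grip point of the pull's handle: an upright black block 14 thick (x) x 50 wide (y) x 55 mm high, 190 to 245 mm above the bench, on a 10 mm rod that enters it at 200 mm. The point is on the block's centre plane, 15 mm below its top, 230 mm above the bench; at rest 48 mm in front of the box's face. Axes as the valve_box's.
- pointer (a point): Tip of the pull's pointer, a thin flat steel arm (3 mm in x, 4 mm high) that sticks out 44 mm to the right from the pull's rod, 200 mm above the bench, 33 mm behind the centre plane of the handle block; it travels with the pull. Axes as the valve_box's.
- mark (a joint): Where the mark tab stands on the scale, m (0.020 to 0.042). The pointer is level with the tab when joint pull equals this value. The tab is clamped stiffly and is not to be shifted.
- mark_tab (a point): The mark: an upright thin steel tab (3 mm in x, 9 mm wide, 18 mm high) clamped on a flat scale rail that sticks out of the box's face to the right of the pull. The point is on the tab's left edge at the pointer's height (200 mm), 3 mm right of the pointer's path. Axes as the valve_box's.
- pruners: Bystander: red-handled pruning shears lying on the bench, 62 x 190 x 16 mm. Origin: centre of its underside. To be left alone.
- padlock_old: Bystander: brass padlock, 22 x 44 x 70 mm. Origin: centre of its underside. To be left alone.
- tape_measure: Bystander: tape measure, 38 x 78 x 64 mm. Origin: centre of its underside. To be left alone.
- screwdriver_red: Bystander: screwdriver with a red handle, 26 x 203 x 26 mm. Origin: centre of its underside. To be left alone.
- wrench_17: Bystander: longer combination wrench, 32 x 224 x 8 mm. Origin: centre of its underside. To be left alone.
- tape_2: Bystander: small black roll of tape, 53 x 51 x 19 mm. Origin: centre of its underside. To be left alone.
- battery_1: Bystander: small battery cell lying down, 15 x 47 x 15 mm. Origin: centre of its underside. To be left alone.

How it is judged:
On the way, in this order (a step that is already met when the one before it is completed fails the run):
1. the cover is swung open (more than 1.2 rad, about 70 degrees) (value of joint cover above 1.2 rad), for 0.2 s.
2. with the cover open, the pull is drawn out so that the pointer is within 5 mm of the tab, and held there by the fingers (value of joint cover above 1.2 rad and x of pointer in the frame of mark_tab between -0.005 and 0.005 m and contact force between the fingers and pull above 4 N), for 0.3 s.
At the end, for the whole second after the job is handed in: The cover is open by more than 1.2 rad; the pointer is within 5 mm of the mark tab along the pull's travel and at rest (under 10 mm/s); the fingers still hold the pull (contact force over 4 N) (all of step 2 and velocity of joint pull between -0.01 and 0.01 m/s); the arm keeps its last pose, push and grip.
It fails at once if the mark tab is shifted along its scale (more than 4 mm) (distance of mark_tab from where it was at the start of the episode above 0.004 m).
It fails at once if another thing on the bench is knocked away (more than 30 mm) (distance of any of pruners, padlock_old, tape_measure, screwdriver_red, wrench_17, tape_2, battery_1 from where it was at the start of the episode above 0.03 m).
It also fails if it takes over 48 s, if anything falls off the work surface, if the arm or the gripper's body presses on something with over 40 N, if the wrist force passes 120 N, or if a joint passes its speed limit or range.

## Working session

There is one attempt and no reset: what is moved stays moved. The work goes in short steps, each a Python script; the robot and the scene stay as the last script left them, time stands still between calls to the robot, and variables do not carry over. Pictures are saved under pics/ and viewed, and the job is handed in when it is done.

```bash
mkdir -p pics; ls; python3 - <<'E'
from bench import manip, claw, optics
import cv2, numpy as np, pickle
for n in ("scene","top"):
    s=optics.snapshot(n)
    cv2.imwrite(f"pics/{n}0.png",cv2.resize(s["img"][:,:,::-1],None,fx=1.5,fy=1.5))
    pickle.dump(s,open(f"{n}0.pkl","wb"))
    print(n,s["intrinsics"],s["distortion"],s["xyz"],s["orientation"])
print(manip.current_t(),manip.tcp_to_grasp,manip.current_tool_rot())
E
```

```text
pics
scene [[373.6491458    0.         256.3929414 ]
 [  0.         373.6491458  191.00874349]
 [  0.           0.           1.        ]] [0.00258669 0.         0.         0.         0.        ] [-0.15426288  0.56307051  0.60633512] [-2.05549418 -0.01052008 -2.1768361 ]
top [[362.93926962   0.         260.62832202]
 [  0.         362.93926962 199.47154445]
 [  0.           0.           1.        ]] [-0.07007594  0.          0.          0.          0.        ] [0.4164536  0.1224968  1.11902866] [-3.02125291e+00  3.58861441e-04 -1.57234054e+00]
0.1 0.0188 [-3.13960872e+00 -3.06827406e-04  2.48841679e-01]
```

View pics/scene0.png

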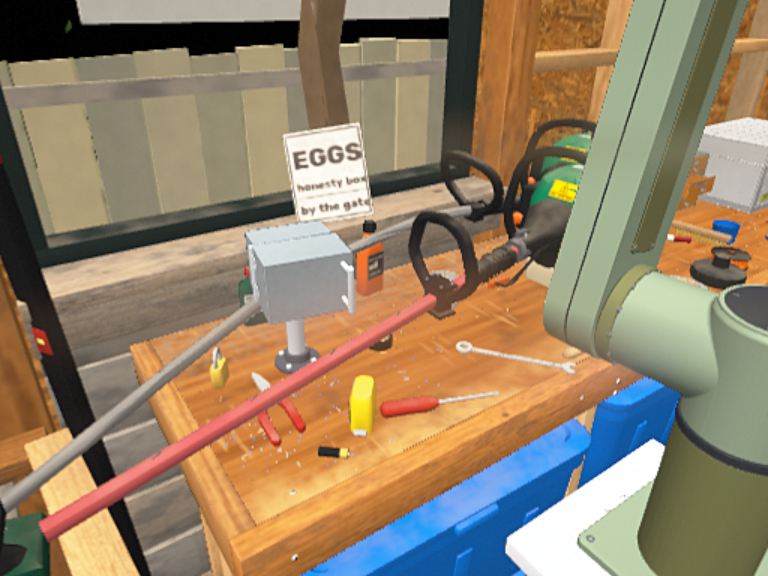

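View pics/top0.png

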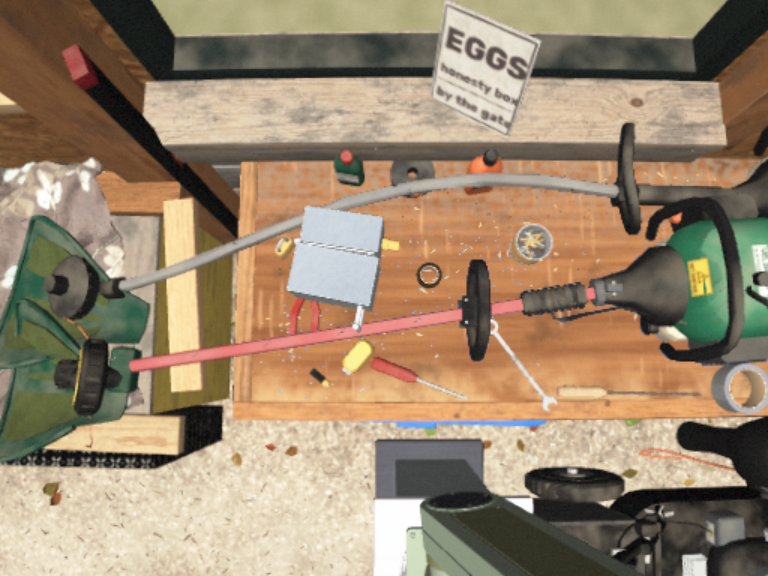

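The scene view shows the box at about (300,270), with its bar handle at (350,285). In the top view the box and cover roofs cover (290–382, 207–307), the seam runs near y=245 and the handle is at (360,315). Next I measure the roof planes.

```bash
cat > h.py <<'E'
import numpy as np, cv2, pickle
from scipy.spatial.transform import Rotation as R
def rays(s,px):
    px=np.asarray(px,float).reshape(-1,1,2)
    u=cv2.undistortPoints(px,s["intrinsics"],np.array(s["distortion"],float)).reshape(-1,2)
    return np.c_[u,np.ones(len(u))]
def rot(s): return R.from_euler('xyz',s["orientation"]).as_matrix()
def toplane(s,px,z):
    d=rays(s,px)@rot(s).T; c=np.asarray(s["xyz"])
    t=(z-c[2])/d[:,2]; return c+d*t[:,None]
def cloud(s):
    h,w=s["z_map"].shape
    g=np.stack(np.meshgrid(np.arange(w),np.arange(h)),-1).reshape(-1,2)
    P=(rays(s,g)*s["z_map"].reshape(-1,1))@rot(s).T+np.asarray(s["xyz"])
    P[s["z_map"].ravel()==0]=np.nan
    return P.reshape(h,w,3)
E
python3 - <<'E'
from h import *
s=pickle.load(open("top0.pkl","rb"))
im=s["img"][120:230,180:290,::-1]
cv2.imwrite("pics/topz.png",cv2.resize(im,None,fx=5,fy=5,interpolation=cv2.INTER_CUBIC))
P=cloud(s)
m=(P[...,2]>0.25)&(P[...,2]<0.275)
m[:, :180]=0; m[:,262:]=0
m[:125]=0;m[225:]=0
n,l,st,c=cv2.connectedComponentsWithStats(m.astype(np.uint8))
for i in range(1,n):
    if st[i,4]<8: continue
    q=P[l==i]; print(st[i],q.mean(0),q[:,2].std())
    px=np.argwhere(l==i)[:,::-1]
    w=q[:,:2].astype(np.float32)
    print(cv2.minAreaRect(w))
    print(cv2.boxPoints(cv2.minAreaRect(w)))
E
```

```text
[ 191  137   65   68 3246] [0.59246989 0.21139644 0.25968502] 0.001928145425595669
((0.5958445072174072, 0.21290268003940582), (0.1407644897699356, 0.1474718451499939), 79.08453369140625)
[[0.510115   0.15775649]
 [0.6549188  0.12983115]
 [0.681574   0.26804888]
 [0.5367702  0.2959742 ]]
[235 216   4   4  12] [0.47877146 0.18049858 0.25143448] 0.0006434290136201501
((0.4779531955718994, 0.1804826557636261), (0.007289990782737732, 0.0072360266931355), 0.06009969487786293)
[[0.4743044  0.18409684]
 [0.47431198 0.17686081]
 [0.48160198 0.17686847]
 [0.4815944  0.1841045 ]]
```

View pics/topz.png

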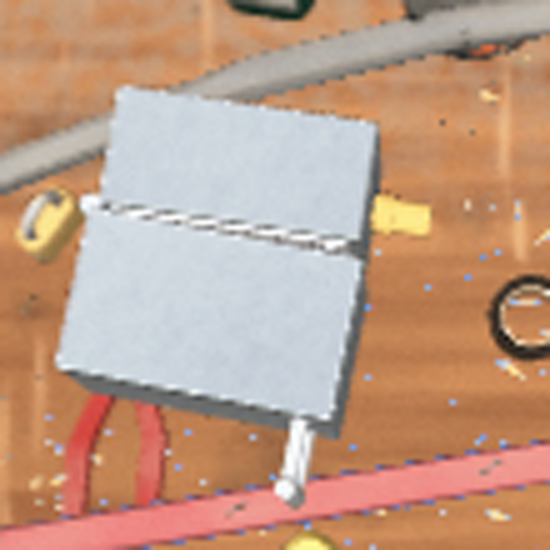

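```bash
python3 - <<'E'
from h import *
s=pickle.load(open("top0.pkl","rb"))
f=lambda p:(np.array(p)+.5)/5-.5+[180,120]
names=["box BL","box BR","box FR","box FL","hinge","cov FL","cov FR","cov BR"]
pts=[(119,87),(379,122),(367,232),(104,203),(90,203),(57,365),(332,419),(362,258)]
W=dict(zip(names,toplane(s,f(pts),.26)))
for n in W: print(n,W[n][:2].round(4))
a=lambda p,q:np.degrees(np.arctan2(*(W[q]-W[p])[1::-1]))
d=lambda p,q:np.linalg.norm(W[q]-W[p])
for p,q in [("box BR","box BL"),("box FR","box FL"),("box FR","box BR"),("box FL","box BL"),("cov FR","cov FL"),("cov FR","cov BR"),("cov FL","hinge")]: print(p,q,a(p,q).round(1),d(p,q).round(4))
print("handle top", toplane(s,f([(288,492)]),.247))
# mid roof masks by colour/depth: min area rect on undistorted blue-grey pixels
P=cloud(s); m=(abs(P[...,2]-.26)<.012).astype(np.uint8); m[:,:180]=0;m[:,262:]=0;m[:125]=0;m[210:]=0
im=s["img"].astype(int); g=m.astype(bool)&(im.sum(2)>380)
sat=im.max(2)-im.min(2)
print(im[150:180:8,220],im[165:172,222])
E
```

```text
box BL [0.6744 0.2623]
box BR [0.6563 0.1352]
box FR [0.6017 0.1409]
box FL [0.6164 0.2684]
hinge [0.6164 0.2752]
cov FL [0.5372 0.2895]
cov FR [0.511  0.1575]
cov BR [0.5889 0.1433]
box BR box BL 81.9 0.1284
box FR box FL 83.4 0.1283
box FR box BR -6.0 0.0549
box FL box BL -6.0 0.0583
cov FR cov FL 78.8 0.1345
cov FR cov BR -10.3 0.0793
cov FL hinge -10.2 0.0805
handle top [[0.47707862 0.17909717 0.247     ]]
[[206 214 222]
 [208 215 223]
 [214 221 229]
 [207 216 223]] [[132 131 132]
 [234 236 240]
 [209 218 223]
 [208 218 225]
 [209 218 224]
 [207 216 223]
 [207 216 224]]
```

The geometry agrees. Box yaw is about -7°, and the cover is ajar by about 0.07 rad. The hinge plus the given offsets predicts the handle at (.4755,.178), and I measured (.477,.179). Next I check reachability along the arc.

```bash
cat >> h.py <<'E'
PSI=np.radians(-7.0); O=np.array([.6356,.2024])
def rz(a): return np.array([[np.cos(a),-np.sin(a)],[np.sin(a),np.cos(a)]])
H=O+rz(PSI)@[-.031,.068]
def handle(th): return H+rz(PSI-th)@[-.117,-.120]
E
python3 - <<'E'
from h import *
from bench import manip
for th in [.07,.5,1,1.6,1.75]:
    p=handle(th)
    for z in (.216,.33):
        q=manip.solve_ik([*p,z],[np.pi,0,PSI-th]); print(th,p.round(3),z,None if q is None else np.round(q,2))
print(manip.solve_ik([*(O+rz(PSI)@[-.108,0]),.211],[np.pi,0,PSI-np.pi/2]))
from bench import optics
s=pickle.load(open("scene0.pkl","rb"))
cv2.imwrite("pics/scz.png",cv2.resize(s["img"][140:220,160:250,::-1],None,fx=6,fy=6,interpolation=cv2.INTER_CUBIC))
E
```

```text
0.07 [0.475 0.178] 0.216 [ 0.19  0.05  1.69 -0.    1.4   1.95]
0.07 [0.475 0.178] 0.33 [ 0.19 -0.01  1.52 -0.    1.63  1.95]
0.5 [0.448 0.244] 0.216 [ 0.33  0.06  1.68 -0.    1.4   2.52]
0.5 [0.448 0.244] 0.33 [ 0.33 -0.    1.52 -0.    1.63  2.52]
1 [0.454 0.327] 0.216 None
1 [0.454 0.327] 0.33 None
1.6 [0.512 0.407] 0.216 [ 0.54  0.37  1.32  0.    1.46 -2.45]
1.6 [0.512 0.407] 0.33 [ 0.54  0.32  1.15  0.    1.67 -2.45]
1.75 [0.533 0.421] 0.216 [ 0.54  0.42  1.24  0.    1.48 -2.3 ]
1.75 [0.533 0.421] 0.33 [ 0.54  0.38  1.08  0.    1.69 -2.3 ]
[ 0.23571197  0.19314781  1.54583832  0.          1.40260652 -2.78370763]
```

View pics/scz.png

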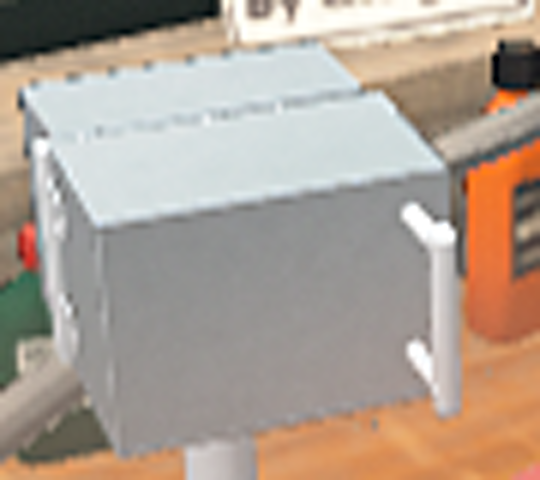

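Offsetting yaw by π keeps j6 mid-range. The bar's top standoff runs from (410,215) to (440,240) towards the cover, so jaws opening along the cover's width will straddle it.

```bash
python3 - <<'E'
from h import *
from bench import manip,claw,optics
t=.07
p=handle(t); p=(p+[.477,.179])/2
rot=[np.pi,0,PSI-t+np.pi]
manip.move_straight([.142,-.557,.36],feed=.25)
manip.goto([*p,.35],rot)
claw.gripper_to(.05,effort=15)
print(manip.move_straight([*p,.2165],feed=.12,guard=8), manip.current_tool_pos())
s=optics.snapshot("scene"); cv2.imwrite("pics/s1.png",cv2.resize(s["img"][100:240,120:320,::-1],None,fx=4,fy=4))
print(manip.current_t(),manip.current_q())
E
```

```text
False [0.47689474 0.17876083 0.21748129]
5.8417 [ 1.88538764e-01  5.47891295e-02  1.68671782e+00 -2.16148458e-05
  1.39795348e+00 -1.19008125e+00]
```

View pics/s1.png

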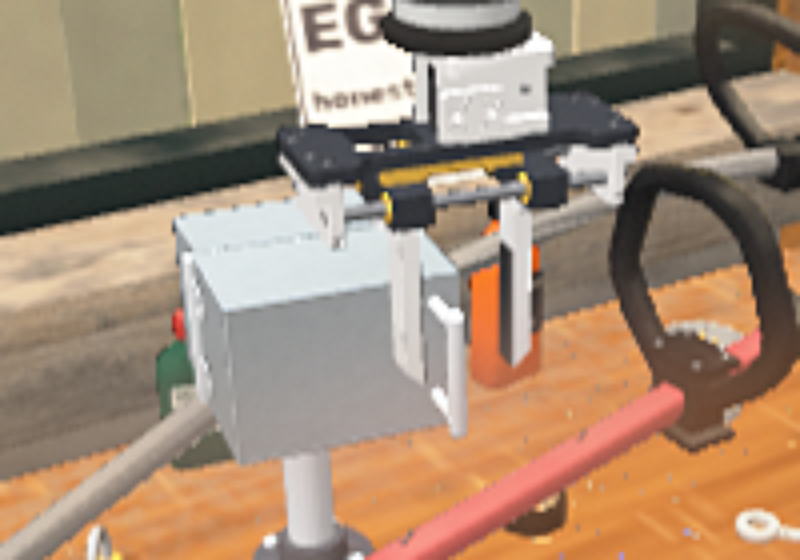

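The bar (455,330) lies between the fingers (410,360) and (515,345). I close on it, check the width, then swing.

```bash
python3 - <<'E'
from h import *
from bench import manip,claw,optics
claw.gripper_to(.0,effort=20)
w=manip.current_grip_width(); print(w, manip.current_contact_force())
if .006<w<.014:
    p0=manip.current_tool_pos()[:2]; off=p0-handle(.07); print(off)
    for t in [.15,.25,.35,.5,.65,.8,.95,1.1,1.25,1.4,1.5,1.6,1.66]:
        p=handle(t)+off*max(0,1-(t-.07)/.5)
        r=manip.move_straight([*p,.2165],[np.pi,0,PSI-t+np.pi],feed=.1,guard=25)
        print(t,r,np.round(manip.current_contact_force(),1),round(manip.current_grip_width(),4),round(manip.current_t(),1))
        if r: break
s=optics.snapshot("scene"); cv2.imwrite("pics/s2.png",cv2.resize(s["img"][100:240,120:320,::-1],None,fx=4,fy=4))
s=optics.snapshot("top"); cv2.imwrite("pics/t2.png",cv2.resize(s["img"][100:260,140:320,::-1],None,fx=3,fy=3))
E
```

```text
0.010358102403562556 [ 3.2638663   2.13366914 -1.2963916 ]
[0.00155911 0.00096162]
0.15 False [ 1.8  2.3 -0.2] 0.0105 6.8
0.25 False [ 2.6  2.9 -0.7] 0.0107 7.1
0.35 False [ 4.1  1.5 -1. ] 0.0108 7.5
0.5 False [ 5.1  2.2 -0.7] 0.0102 7.8
0.65 False [ 5.1  1.  -0.1] 0.0103 8.2
0.8 False [3.8 0.5 0.5] 0.0105 8.7
0.95 False [2.1 0.  1.9] 0.0106 9.1
1.1 False [-0.   1.2  3.6] 0.0108 9.4
1.25 False [-2.8  1.7  5. ] 0.0105 9.8
1.4 False [-3.6  3.3  5.5] 0.0105 10.2
1.5 False [-4.7  4.2  4.3] 0.0104 10.6
1.6 False [-4.7  5.4  4.9] 0.0108 10.9
1.66 False [-5.1  7.   4.9] 0.0107 11.1
```

View pics/s2.png

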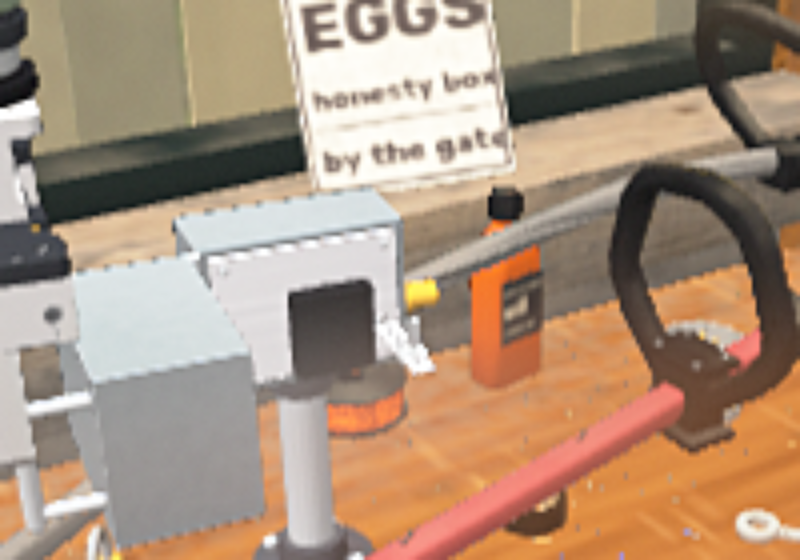

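View pics/t2.png

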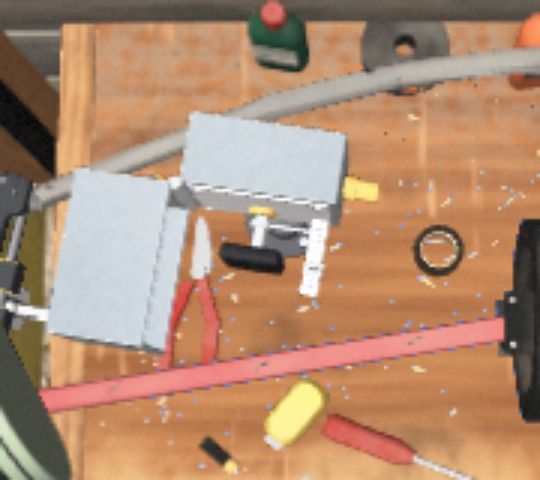

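The cover is open about 90°. In the top view the black block is at (252,258), with the rail and tab at (315,240). I release, lift and measure the pull and tab at full zoom.

```bash
python3 - <<'E'
from h import *
from bench import manip,claw,optics
claw.gripper_to(.04)
p=manip.current_tool_pos()
manip.move_straight([p[0],p[1],.34],feed=.2)
for n in ("scene","top"):
    s=optics.snapshot(n); pickle.dump(s,open(f"{n}3.pkl","wb"))
    a=(slice(130,210),slice(165,240)) if n=="scene" else (slice(130,205),slice(190,265))
    cv2.imwrite(f"pics/{n}3z.png",cv2.resize(s["img"][a][:,:,::-1],None,fx=8,fy=8 if n=="top" else 7.5,interpolation=cv2.INTER_CUBIC))
P=cloud(s); m=(s["img"].max(2)<70)&(P[...,2]>.235)&(P[...,2]<.26)&(abs(P[...,0]-.55)<.05)&(abs(P[...,1]-.21)<.06)
ys,xs=np.nonzero(m); print(len(xs),P[m].mean(0)); 
W=toplane(s,np.c_[xs,ys],.245)[:,:2].astype(np.float32); print(cv2.minAreaRect(W))
e=O+rz(PSI)@[-.078,0]; print("pred pull",e, manip.current_t())
E
```

```text
101 [0.55878465 0.2133587  0.24345723]
((0.5583267211914062, 0.21375109255313873), (0.04713872820138931, 0.014622250571846962), 81.03711700439453)
pred pull [0.5581814  0.21190581] 12.75
```

View pics/top3z.png

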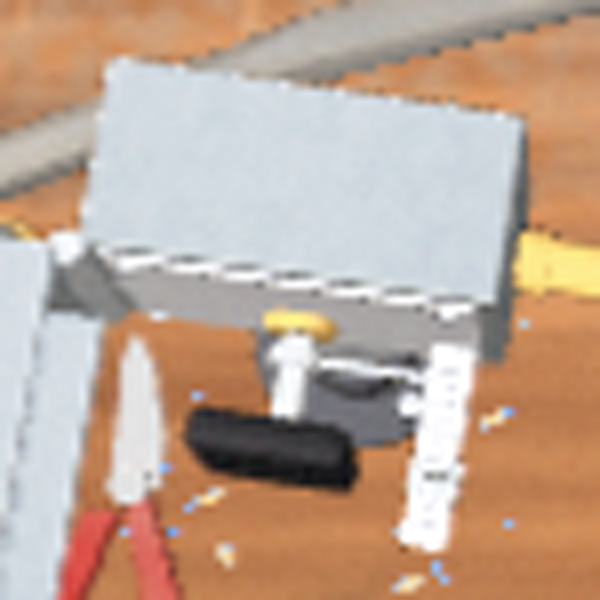

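View pics/scene3z.png

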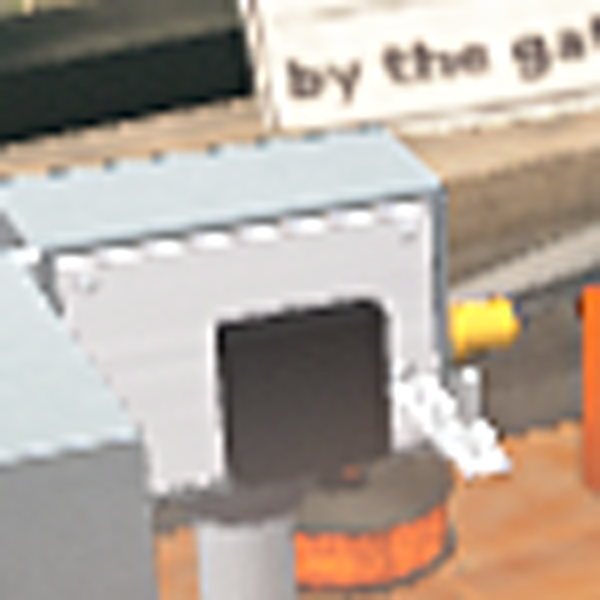

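Block centre measured at (.5583,.2138), against a predicted (.5582,.2119). In the scene zoom the tab stands at (470,370–425). In the top zoom it looks like the grey edge at (435,475). I enlarge both and cast rays.

```bash
python3 - <<'E'
from h import *
def crop(n,y0,y1,x0,x1,f):
    s=pickle.load(open(n+"3.pkl","rb")); c=s["img"][y0:y1,x0:x1,::-1].astype(float)
    c=np.clip((c-90)*1.5,0,255).astype(np.uint8)
    return cv2.resize(c,None,fx=f,fy=f,interpolation=cv2.INTER_NEAREST)
a=crop("top",168,202,222,256,16); b=crop("scene",170,198,210,232,19)
cv2.imwrite("pics/a.png",a);cv2.imwrite("pics/b.png",b)
E
```

```text
(no output)
```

View pics/a.png

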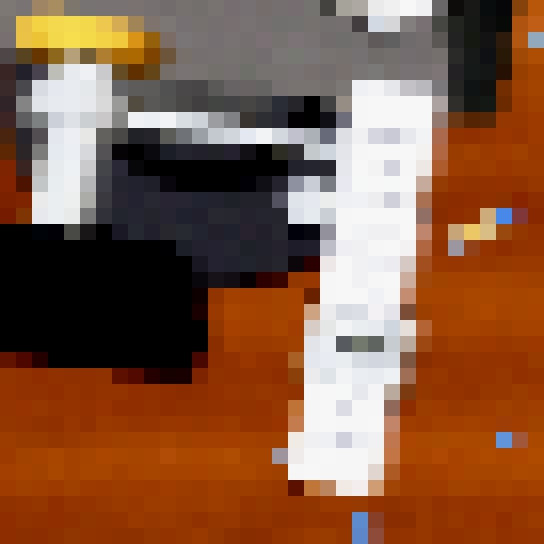

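View pics/b.png

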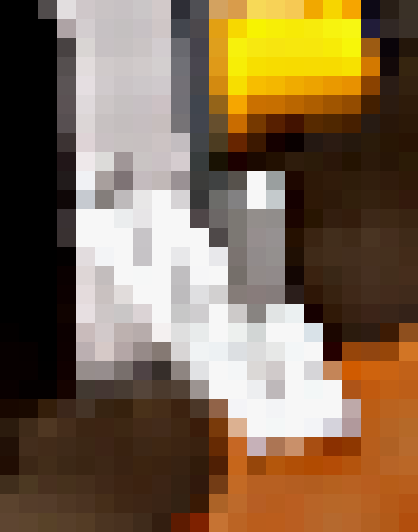

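```bash
python3 - <<'E'
from h import *
t=pickle.load(open("top3.pkl","rb")); s=pickle.load(open("scene3.pkl","rb"))
loc=lambda p: (rz(-PSI)@(p[:2]-O)).round(4)
c=np.array([.5583,.2138]); print("block loc",loc(c))
ft=lambda u,v:(222+u/16-.5,168+v/16-.5)
for n,p in [("tab dark row",(360,344)),("tab row20 top",(360,328)),("ptr near rod",(150,120)),("ptr mid",(220,128)),("ptr right",(290,140))]:
    for z in (.2,.209): print(n,z,loc(toplane(t,[ft(*p)],z)[0]))
fs=lambda u,v:(210+u/19-.5,170+v/19-.5)
def vplane(S,px,yl):
    n=np.r_[rz(PSI)@[0,1],0]; p0=np.r_[O+rz(PSI)@[0,yl],0]
    d=(rays(S,[px])@rot(S).T)[0]; C=np.asarray(S["xyz"]); k=n@(p0-C)/(n@d); P=C+k*d
    return loc(P),P[2].round(4)
for yl in (-.0515,-.0500):
    for p in [(257,240),(257,180),(257,304)]: print("scene",yl,p,vplane(s,fs(*p),yl))
E
```

```text
block loc [-0.0781  0.0019]
tab dark row 0.2 [-0.0758 -0.0468]
tab dark row 0.209 [-0.0771 -0.0474]
tab row20 top 0.2 [-0.0732 -0.0465]
tab row20 top 0.209 [-0.0746 -0.0471]
ptr near rod 0.2 [-0.0437 -0.0087]
ptr near rod 0.209 [-0.0453 -0.0096]
ptr mid 0.2 [-0.0437 -0.02  ]
ptr mid 0.209 [-0.0453 -0.0209]
ptr right 0.2 [-0.0443 -0.0314]
ptr right 0.209 [-0.0459 -0.0322]
scene -0.0515 (257, 240) (array([-0.0653, -0.0515]), np.float64(0.1979))
scene -0.0515 (257, 180) (array([-0.066 , -0.0515]), np.float64(0.2068))
scene -0.0515 (257, 304) (array([-0.0645, -0.0515]), np.float64(0.1883))
scene -0.05 (257, 240) (array([-0.0689, -0.05  ]), np.float64(0.1998))
scene -0.05 (257, 180) (array([-0.0696, -0.05  ]), np.float64(0.2087))
scene -0.05 (257, 304) (array([-0.0682, -0.05  ]), np.float64(0.1903))
```

```bash
python3 - <<'E'
from h import *
s=pickle.load(open("scene3.pkl","rb"));t=pickle.load(open("top3.pkl","rb"))
loc=lambda p: (rz(-PSI)@(p[:2]-O)).round(4)
f=lambda u,v:(165+(u+.5)/8-.5,130+(v+.5)/7.5-.5)
for p,z in [((385,303),.245),((218,325),.245),((55,258),.26),((440,195),.26),((375,125),.26)]: print(p,loc(toplane(s,[f(*p)],z)[0]))
g=lambda u,v:(190+(u+.5)/8-.5,130+(v+.5)/8-.5)
for p,z in [((115,58),.26),((524,120),.26),((490,303),.26),((85,243),.26),((188,408),.245),((355,447),.245),((435,475),.2),((425,550),.19),((450,345),.19)]: print("top",p,loc(toplane(t,[g(*p)],z)[0]))
E
```

```text
(385, 303) [-0.0843 -0.019 ]
(218, 325) [-0.0782  0.0295]
(55, 258) [-0.0425  0.0648]
(440, 195) [-0.0446 -0.0534]
(375, 125) [ 0.0225 -0.059 ]
top (115, 58) [0.0318 0.0629]
top (524, 120) [ 0.0272 -0.0636]
top (490, 303) [-0.0303 -0.0603]
top (85, 243) [-0.0265  0.0638]
top (188, 408) [-0.0707  0.0281]
top (355, 447) [-0.0765 -0.0242]
top (435, 475) [-0.0757 -0.0466]
top (425, 550) [-0.0989 -0.0459]
top (450, 345) [-0.0312 -0.0454]
```

Tab to pointer is about 0.030 m in the top view, which is inside 0.020–0.042. The scene view agrees once I allow for its several-mm lateral bias on known corners. The block edge and roof edges put the yaw nearer -8.5°. I grip the pull.

```bash
sed -i 's/-7.0)/-8.5)/' h.py; python3 - <<'E'
from h import *
from bench import manip,claw,optics
c=np.array([.5583,.2138]); rt=[np.pi,0,PSI+np.pi/2]
manip.goto([*c,.34],rt)
claw.gripper_to(.045,effort=40)
print(manip.move_straight([*c,.212],feed=.12,guard=8), manip.current_tool_pos())
claw.gripper_to(0,effort=40)
print(manip.current_grip_width(),manip.current_contact_force(),manip.current_tool_pos())
for n in ("scene","top"):
    s=optics.snapshot(n); pickle.dump(s,open(f"{n}4.pkl","wb"))
    a=(slice(130,210),slice(165,240)) if n=="scene" else (slice(130,205),slice(190,265))
    cv2.imwrite(f"pics/{n}4z.png",cv2.resize(s["img"][a][:,:,::-1],None,fx=8,fy=7.5,interpolation=cv2.INTER_CUBIC))
print(manip.current_t())
E
```

```text
False [0.55905279 0.21398008 0.21315972]
0.013619460487842256 [ 6.2265109   0.6239296  -1.45247424] [0.56008307 0.21357967 0.21225669]
15.8083
```

View pics/top4z.png

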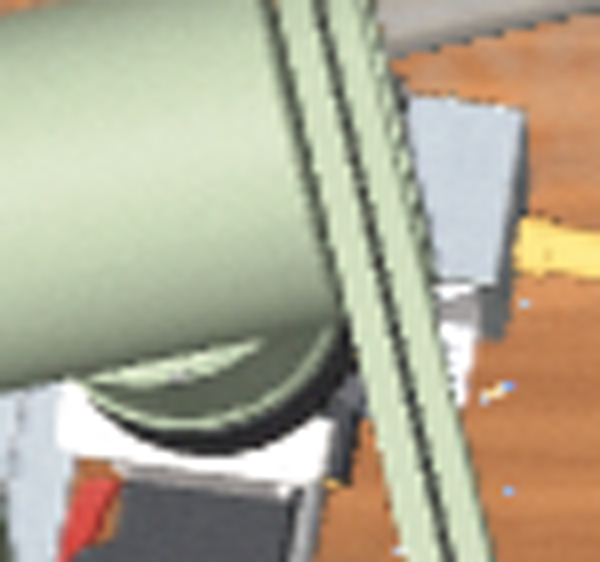

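View pics/scene4z.png

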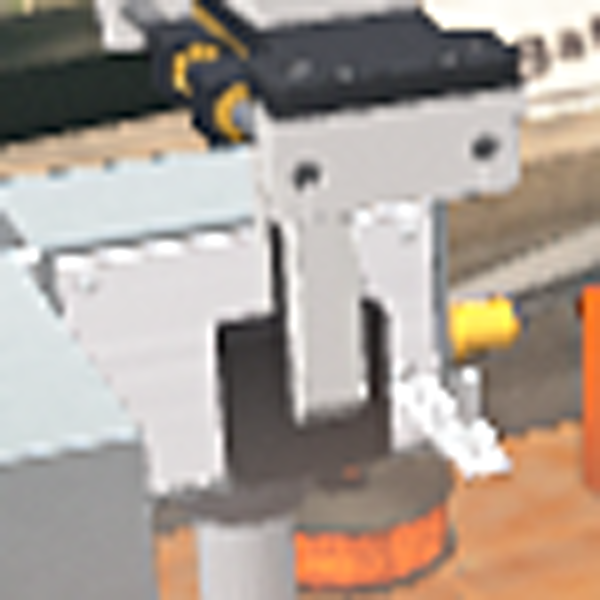

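The pull is gripped, width 13.6 mm, and the block has not moved in the view. I draw it 0.030 m by the measured TCP.

```bash
python3 - <<'E'
from h import *
from bench import manip,claw,optics
p0=np.array([.56008,.21358]); d=rz(PSI)@[-1,0]
cmd=np.array([*(p0+.0305*d),.2125])
manip.move_straight(cmd,feed=.04); manip.wait(.3)
a=np.array(manip.current_tool_pos()); print("drawn",(a[:2]-p0)@d,a,manip.current_contact_force(),manip.current_grip_width())
for n in ("scene","top"):
    s=optics.snapshot(n); pickle.dump(s,open(f"{n}5.pkl","wb"))
    a=(slice(130,210),slice(165,240)) if n=="scene" else (slice(130,205),slice(190,265))
    cv2.imwrite(f"pics/{n}5z.png",cv2.resize(s["img"][a][:,:,::-1],None,fx=8,fy=7.5,interpolation=cv2.INTER_CUBIC))
print(manip.current_t())
E
```

```text
drawn 0.02740384848842433 [0.53299617 0.21775775 0.21225771] [ 9.56955941  1.23896824 -5.72102809] 0.013332720963818273
17.075
```

View pics/top5z.png

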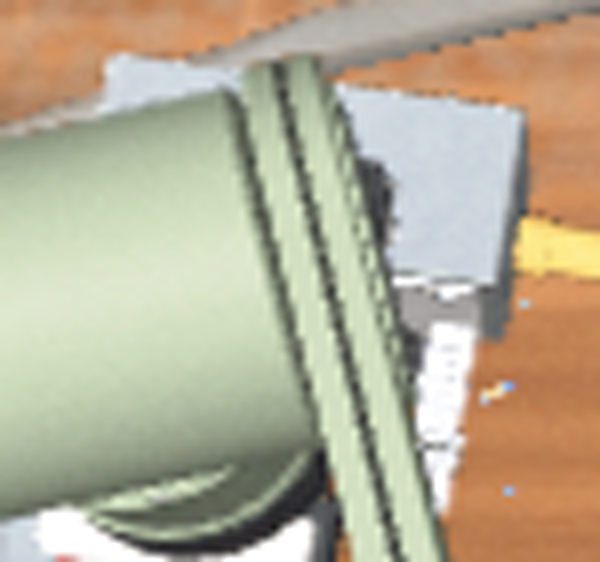

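View pics/scene5z.png

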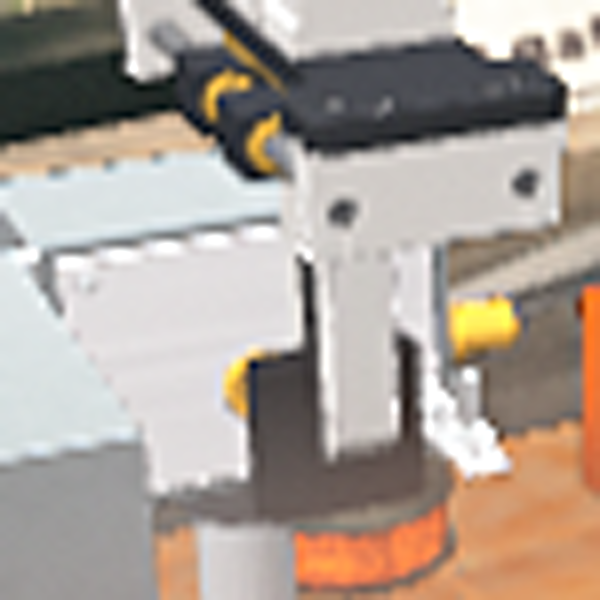

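```bash
python3 - <<'E'
from h import *
ims=[]
for k in (4,5):
    s=pickle.load(open(f"scene{k}.pkl","rb")); c=s["img"][165:200,205:235,::-1].astype(float)
    ims.append(cv2.resize(np.clip((c-60)*1.3,0,255).astype(np.uint8),None,fx=13,fy=13,interpolation=cv2.INTER_CUBIC))
    P=cloud(s); im=s["img"].astype(int)
    L=np.einsum('ij,hwj->hwi',rz(-PSI),P[...,:2]-O)
    m=(im.max(2)<95)&(abs(L[...,1])<.03)&(P[...,2]>.195)&(P[...,2]<.24)&(L[...,0]<-.07)&(L[...,0]>-.13)
    # front face points
    print(k,m.sum(),np.median(L[m],0),np.percentile(L[m][:,0],[10,90]),np.percentile(L[m][:,1],[3,97]))
cv2.imwrite("pics/cmp.png",np.hstack(ims))
t=pickle.load(open("top5.pkl","rb"));c=t["img"][165:200,230:260,::-1].astype(float)
cv2.imwrite("pics/t5.png",cv2.resize(np.clip((c-60)*1.3,0,255).astype(np.uint8),None,fx=16,fy=16,interpolation=cv2.INTER_NEAREST))
E
```

```text
4 228 [-0.08313015  0.01347821] [-0.08503393 -0.08075785] [-0.0191145  0.0270554]
5 143 [-0.11035451  0.01556127] [-0.11233094 -0.10746204] [-0.01882435  0.0271914 ]
```

View pics/cmp.png

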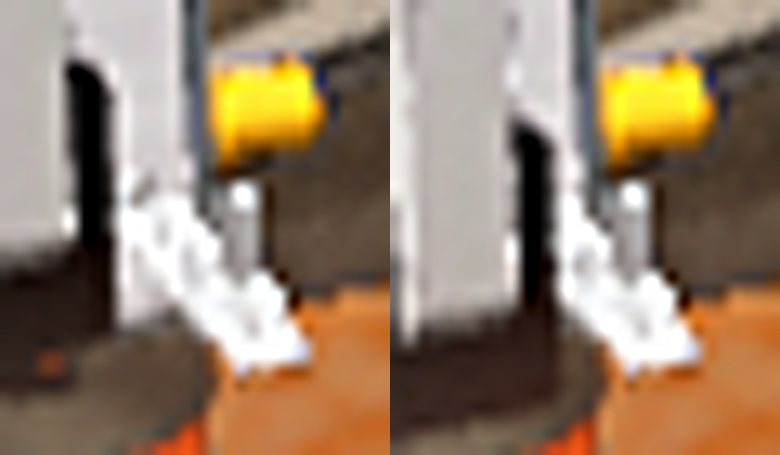

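View pics/t5.png

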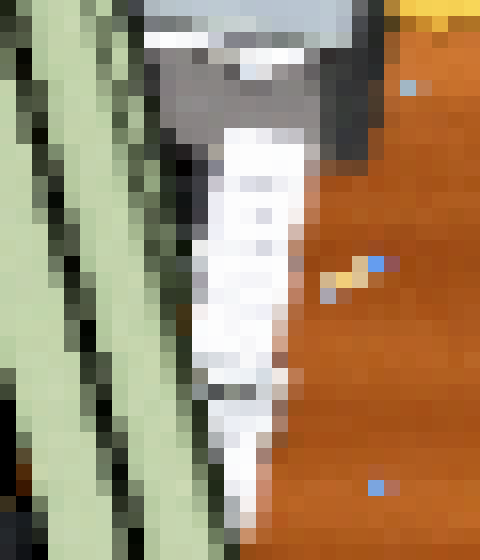

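```bash
python3 - <<'E'
from h import *
for n,k,r,c in [("scene",3,range(178,187),range(221,226)),("scene",5,range(178,187),range(221,226)),("top",3,range(184,194),range(240,249))]:
    s=pickle.load(open(f"{n}{k}.pkl","rb"));P=cloud(s)
    L=np.einsum('ij,hwj->hwi',rz(-PSI),P[...,:2]-O)
    print(n,k)
    for i in r: print(i," ".join("%4d,%4d,%4d"%(*(L[i,j]*1000),P[i,j,2]*1000) for j in c))
s=pickle.load(open("top3.pkl","rb"));P=cloud(s);L=np.einsum('ij,hwj->hwi',rz(-PSI),P[...,:2]-O)
print("ptr")
for i in range(172,180): print(i," ".join("%4d,%4d,%4d"%(*(L[i,j]*1000),P[i,j,2]*1000) for j in range(228,243,2)))
E
```

```text
scene 3
178  -27, -62, 191   -5, -73, 179  229,-165,  57  227,-167,  58  227,-171,  57
179  -27, -61, 188  222,-158,  58  228,-164,  54  225,-167,  55  228,-172,  52
180  -29, -61, 186  -74, -46, 209  -73, -49, 208  -77, -50, 210  228,-171,  49
181  -28, -61, 183  -74, -46, 207  -74, -49, 206  -76, -51, 206  224,-170,  47
182  -27, -61, 180  -74, -46, 204  -77, -47, 205  -75, -51, 203  225,-170,  43
183  -29, -60, 178  -74, -46, 201  -74, -49, 201  -75, -51, 200  333,-212, -18
184  -53, -51, 188  -75, -45, 199  -75, -48, 198  -76, -50, 198  -77, -52, 198
185  -58, -49, 188  -75, -45, 196  -76, -48, 196  -73, -51, 194  -73, -54, 194
186  -63, -47, 188  -77, -45, 195  -75, -48, 193  -76, -50, 193  -75, -53, 192
scene 5
178  -27, -62, 191   -7, -72, 180  229,-165,  57  224,-166,  59  230,-172,  55
179  -28, -61, 189  225,-160,  56  226,-163,  55  225,-167,  55  229,-172,  52
180  -26, -62, 185  -73, -47, 209  -78, -47, 211  -75, -51, 209  223,-169,  52
181  -31, -60, 184  -73, -47, 206  -76, -48, 207  -75, -51, 206  227,-171,  45
182  -26, -61, 179  -74, -46, 204  -73, -49, 203  -75, -5
[... 2029 characters left out ...]
,  55  -14,  -2,  58  -11,  -7,  45   -6, -11,  27   -5, -17,  26   -2, -22,  11
175  -46,  -3, 208  -43,  -7, 200  -43, -12, 200  -42, -17, 201  -12,  -7,  38   -9, -11,  22   -7, -17,  19   -4, -22,   8
176  -46,  -2, 198  -17,  11,  30  -14,   5,  23  -45, -18, 201  -44, -23, 203  -43, -28, 200  -43, -33, 202   -8, -23,  12
177  -17,  18,  11  -19,  11,  23  -18,   5,  25  -17,  -1,  27  -17,  -7,  28  -15, -12,  24  -45, -33, 201  -44, -39, 201
178  -20,  18,  10  -20,  12,  12  -20,   5,  18  -20,  -1,  23  -19,  -7,  25  -16, -12,  13  -15, -18,  11  -14, -24,   8
179  -24,  17,  11  -22,  11,   9  -22,   5,  14  -21,   0,  14  -20,  -6,  10  -19, -12,  10  -18, -18,  12  -17, -25,  11
```

Depth confirms it. The tab's front face is at local x = -.0748, so its centre is about -.0733, and the pointer at rest was about -.0437. That gives a mark of about 0.0296–0.030. The pull is now at 0.0274, so I add about 2.3 mm and verify.

```bash
python3 - <<'E'
from h import *
from bench import manip,claw,optics
p0=np.array([.56008,.21358]); d=rz(PSI)@[-1,0]
cmd=np.array([*(p0+(.0305+.0024)*d),.2125])
manip.move_straight(cmd,feed=.02); manip.wait(.5)
for _ in range(2):
    a=np.array(manip.current_tool_pos()); print("drawn",(a[:2]-p0)@d,manip.current_contact_force(),manip.current_grip_width(),np.abs(manip.current_joint_velocities()).max()); manip.wait(.3)
s=optics.snapshot("scene"); pickle.dump(s,open("scene6.pkl","wb"))
P=cloud(s); im=s["img"].astype(int); L=np.einsum('ij,hwj->hwi',rz(-PSI),P[...,:2]-O)
m=(im.max(2)<95)&(abs(L[...,1])<.03)&(P[...,2]>.195)&(P[...,2]<.24)&(L[...,0]<-.07)&(L[...,0]>-.13)
print("block front",np.median(L[m],0)); print("tab",np.median(L[181:184,222:225].reshape(-1,2),0))
H2=(abs(P[...,2]-.26)<.006)&(L[...,1]>.06)&(L[...,0]<-.04)
print("cover roof",cv2.minAreaRect(L[H2].astype(np.float32)))
cv2.imwrite("pics/s6.png",cv2.resize(s["img"][100:240,120:320,::-1],None,fx=4,fy=4)); print(manip.current_t())
E
```

```text
drawn 0.02965423737281978 [10.96120905  0.22344659 -6.49584023] 0.013650731808497674 0.0027400022311644344
drawn 0.029677623008738677 [10.97627022  0.27265322 -5.89253349] 0.013837105968983006 0.0015693258092501102
block front [-0.11238601  0.01648827]
tab [-0.07515503 -0.04865267]
cover roof ((-0.10361966490745544, 0.11282087117433548), (0.07956283539533615, 0.12714023888111115), 89.66493225097656)
18.4917
```

View pics/s6.png

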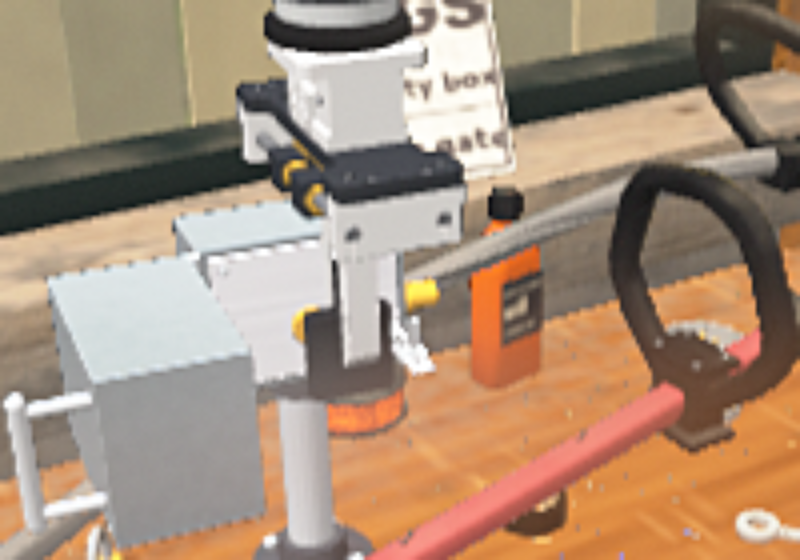

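```bash
python3 -c "
from bench import job_done; job_done()"
```

```text
the job is handed in; nothing more can be done
```

I swung the cover open by its bar handle, then gripped the pull block and drew it out about 29.7 mm. I handed the job in at 18.5 s, still gripping it; the hand-in gives no verdict.

Last checks before hand-in:
- **Cover:** its roof in the camera depth lies square to the box, at about 90°.
- **Pointer and tab:** the pointer works out at x = -72.4 mm in the box frame and the tab at -73.7 mm, so they are about 1.3 mm apart (5 mm allowed). I could not see the pointer directly once gripped, so its position comes from the block's measured face and the sizes given.
- **Tab:** it had not measurably moved (under 1 mm).
- **Grip:** the wrist reads about 11 N against the spring, the grip width is a steady 13.7 mm and the joints are almost still.
- **Bystanders:** none was seen disturbed in the pictures. I did not re-measure each one.

**Disagreement:** casting rays from the scene camera was off by several mm sideways on known corners. I relied on the top view, the depth readings and the TCP travel instead, which agreed to within 1–2 mm. I also revised the box yaw from -7° to about -8.5° partway through.

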